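# Free the sagging gate bolt and hold the slide bay ajar

### The arm

A 6-joint arm with a two-finger parallel gripper is mounted at the origin on a cart in front of the work surface, level with it; the furniture and walls round the work are solid. World frame = base frame: x ahead of the robot, y to its left, z up, the work surface at z = 0. Lengths are in mm, angles in rad, forces in N, time in s.
With the tool pointing down it reaches from about 275 to 1000 mm from the base axis. Payload 8.4 kg.
Tool frame: the origin (TCP) lies at the very end of the fingers, on their centre line; the grasp point (between the pads) lies 19 mm behind it (r.pinch_z is the distance from the TCP to the grasp point, in mm); z points along the fingers, y is the direction in which the jaws open and shut (so a half turn about z gives the same grasp; the last joint's range is limited). The gripper opens to 85 mm and grips with 20 to 120 N. Pads are 22 mm wide; open, the fingers measure 114 mm over their backs; the gripper's body (76 mm by 85 mm) begins 54 mm behind the grasp point. The pads swing forward as they close: fully open they stand 13 mm farther back than shut.
Start: joints at [-1.351, 0.353, 1.633, -0, 1.155, -0.002], TCP at [137.489, -609.692, 204.981] pointing down, gripper open.
Joint ranges: [-2.63, 2.63], [-0.92, 2.1], [0.06, 2.66], [-1.3, 4.44], [0, 2.69], [-3.02, 3.02]. Speed limits (rad/s): [2.22, 2.22, 2.79, 3.14, 3.14, 3.14].

### API

Orientations are given as [roll, pitch, yaw] about the fixed x, y, z axes, in that order (R = Rz(yaw) Ry(pitch) Rx(roll)).
In Python, from rig import r, optics gives the robot as it stands.
- The arm moves only by the shell command python3 -m creep 'ROWS' [FORCE]. ROWS is JSON, a list of rows, each an object with "dp": the shift along the tool's x, y, z in mm, a list of three; "angular": the turn, a rotation vector about the tool's x, y, z in rad, a list of three; "fingers": the finger opening in mm, from 0 to 85.4. In form: [{"dp": [dx, dy, dz], "angular": [wx, wy, wz], "fingers": fingers}, ...]. A call has 1 to 5 rows; each row is the pose to reach, as a shift and turn from the pose commanded when the call began, along the tool's axes at that moment; what a row does not reach only later rows make up. A row lasts 1/12 s, in which the tool goes at most 41.7 mm and 7.16 degrees, less where a joint would pass 70% of its speed; a pose out of reach is approached as far as the arm can. A call with a gripper value outside its range is refused whole. The fingers move at their own pace and stop on an object; FORCE is the grip in N (left out, the last holds). Time passes only in rows, so rows that repeat a pose let the fingers close. It gives the time, the measured TCP pose, the force and the opening at its end, in the units of the state.
- r.sense(): the state, without advancing time (a new reading comes with each control period).
- optics.grab_frame(name): name is "side" or "top" or "wrist"; returns the picture (420x560x3 uint8, blue, green, red); there is no depth.
- optics.camera_params(name): a dict with "fx", "fy", "cx", "cy" (pixels), "distortion" ([k1, k2, p1, p2, k3] as OpenCV has them; the pictures are not rectified), "eye" and "rotation" of the camera in the world; the wrist camera has in their place "T_tool_cam" (4x4, takes a point from camera to tool coordinates, whose origin is the TCP and whose axes are the flange's). Camera axes: x right, y up, looking along -z (the intrinsics and any distortion apply to the point x, -y, -z); pixel columns grow to the right and rows downward; lengths in mm; the calibration is good to about 2 mm. A picture is of the moment at which its call begins: read the wrist's pose just before it. camera_params takes no time and is no camera call.
- r.sign_off(): hands the job in, once; it reports no verdict.
The state is a dict: "clock": time; "qpos": joint angles; "qvel": joint speeds; "joint_efforts": joint torques, N m; "eef_pos": TCP position; "tcp_rot": TCP orientation; "contact_force": force on the tool from outside, world axes, zero at the start; "wrist_torque": the same for the moment, N m; "opening": opening from 0.0 (shut) to 1.0 (fully open).
Only numpy, scipy, OpenCV 4.12 (cv2) and the standard library are available. Lean on these libraries where they do the work, as an engineer would, in place of code of your own. Each camera call takes 0.05 s, during which the arm holds its last target.

### The job

The gate of the low slide bay is shut by a barrel bolt that sags, so that the hook under its tip hangs behind the bent-up lip of the keeper. Take the bolt by its upright red knob, raise the tip to carry the hook over the lip as you pull, without wrenching it against the keeper, and draw the bolt all the way back while the gate is still shut; only then swing the gate about 30 degrees open by the same knob. The gate is sprung and falls shut by itself: finish while still gripping the knob, keeping the gate still at that angle with the bolt drawn, so that a colleague can get at the slides, and leave the boxes in the bay and everything else on the worktop where it stands.

Things in the scene. Friction and masses are not known exactly. Their poses are not given: they have to be found in the camera images.
- bay: slide bay: low white-railed crib, fixed; grey base plate 72 (x) x 200 (y) x 10 mm, corner posts and rails to 115 mm. Origin: centre of the base plate's underside, on the worktop. Its x axis points from the gate into the bay (the gate is at x = -25 mm), y along the shut gate from its hinge to the keeper, z up. Besides knob and keeper nothing here stands above 117 mm
- gate (a joint): blue-framed gate in the front of the bay, 134 mm wide, top edge at 105 mm, hinged about a vertical line at its -y (right) end (point gate_hinge). 0 = shut, grows (rad) as its free end swings out toward the robot (bay -x), to 1.2 at most. A spring always pulls it shut: about 3 N at the knob at 0.5 rad with the bolt drawn; it does not stay open unless held
- bolt_slide (a joint): draw of the brass barrel bolt along the front of the gate, m: 0 = shot fully home in the keeper, grows toward the hinge (bay -y when the gate is shut) to 0.046 fully back. The tip is clear of the keeper from about 0.028; friction about 1 N. With the bolt sagging it stops after some 5 mm because the hook catches behind the lip
- bolt_lift (a joint): tilt of the bolt about its rear end (point bolt_pivot, a level axis square to the gate), rad: 0 = sagging, resting, tip 0.07 rad below level; grows as the tip is raised, stop at 0.22. The hook clears the lip above about 0.10; 0.15 gives a few mm to spare. The bolt weighs 0.18 kg and drops back if let go
- knob_grip (a point): grip point on the axis of the upright red pull knob: round post 14 mm thick standing on the bolt, with a 21 mm cap. The point is 45 mm above the bolt's axis, 14 mm below the cap, about 140 mm above the worktop at the start, 62 mm from bolt_pivot along the bolt. The post is bare from 10 mm above the bolt's axis up to the cap. Site axes: y along the bolt to its tip, z up the post
- pull_knob: the same red knob as a body; its origin is at bolt_pivot, not at the knob (use point knob_grip)
- bolt_pivot (a point): rear end of the bolt's axis, about which it tilts; 100 mm above the worktop, 20 mm in front of the middle of the gate's thickness; slides and swings along with the bolt
- gate_hinge (a point): fixed point on the vertical hinge line of the gate, 100 mm above the worktop; axes as the bay
- bolt_hook: brass hook, 9 x 10 mm and reaching 12 mm below the 10 mm thick bolt, under the bolt's tip (127 mm from bolt_pivot); origin at bolt_pivot
- keeper: steel keeper on the bay's left (+y) front post: a trough, open above and toward the gate, that the bolt's tip lies in; its front wall, up to 126 mm above the worktop, keeps the gate from opening while the bolt is in it. Origin as the bay's
- lip_top (a point): top of the dark bent-up lip across the keeper's mouth (5 mm thick, 22 mm wide, 87 mm above the worktop); the bolt passes over it and the hook hangs behind it. Fixed
- slide_carton: dark red slide carton, 32 x 82 x 30 mm, lying in the bay, long side along the gate; origin at the centre of its underside
- coverslip_box: small blue box, 34 x 34 x 22 mm, lying in the bay; origin at the centre of its underside
- specimen_cup: bystander: yellow-lidded cup, 58 mm diameter, 75 mm high, origin at its underside
- microscope: obstacle, fixed: white microscope between the two halves of the worktop. Origin on the worktop under its middle, axes as the world. It carries a flat screen nearer the robot, 332 mm wide, 454 to 663 mm above the worktop, 75 to 102 mm from the origin toward the robot: swing the arm over or round it. Wall cabinets hang above the far left end of the worktop
- stain_jar: bystander: black-lidded jar, 58 mm diameter, 97 mm high, origin at its underside
- wash_bottle: bystander: wash bottle with red cap and bent spout, 193 mm high, origin at its underside
- marker: bystander: red and white marker pen, 135 mm long, origin at its underside
- objective_can: bystander: black screw canister, 38 mm diameter, 57 mm high, origin at its underside
Things that resemble listed ones, but are neither listed nor needed, are in the scene too. Of the things that look like the slide_carton, the largest one is meant.

How it is judged:
By the outcome, as a careful person would: the job done as asked, in the order asked, and still so for the second after the job is handed in, while the arm keeps its last pose, push and grip.
It also fails if it takes over 40 s, if anything falls off the work surface, if the arm or the gripper's body presses on something with over 40 N, if the wrist force passes 120 N, or if a joint passes its speed limit or range.

## Working session

There is one attempt and no reset: what is moved stays moved. The work goes in short steps, Python scripts to look and compute and a shell command to move; the robot and the scene stay as the last step left them, time stands still between calls to the robot, and variables do not carry over. Pictures are saved under pics/ and viewed, and the job is handed in when it is done.

```bash
ls; mkdir -p pics
python3 - <<'E'
from rig import r, optics
import cv2
print(r.sense())
for n in ("side","top","wrist"):
    im=optics.grab_frame(n); cv2.imwrite(f"pics/a_{n}.png",im)
    print(n,optics.camera_params(n))
E
```

```text
pics
{'clock': 0.0, 'qpos': array([-1.35138686e+00,  3.53670265e-01,  1.63414540e+00, -4.89268827e-05,
        1.15523219e+00, -2.42094037e-03]), 'qvel': array([ 0.00083432,  0.00228682,  0.00050321,  0.00124693, -0.00025648,
        0.00177949]), 'joint_efforts': array([ 4.73608579e-04, -6.05238390e+01, -3.42069733e+01,  1.01807491e-04,
        9.46293992e-03, -1.04071904e-05]), 'eef_pos': array([ 137.36468352, -609.17088172,  204.24309507]), 'tcp_rot': array([-3.14013735e+00,  4.12107804e-05,  2.21850217e-01]), 'contact_force': array([ 0.38261316, -0.47607183, -0.54312538]), 'wrist_torque': array([ 0.01716384, -0.04487843,  0.00844824]), 'opening': 0.9984434289424882}
side {'fx': 500.04547335432727, 'fy': 500.04547335432727, 'cx': 279.7051743775325, 'cy': 214.6029311210611, 'distortion': array([-0.123596,  0.      ,  0.      ,  0.      ,  0.      ]), 'eye': array([  713.17265107, -1182.79595308,  1303.08574293]), 'rotation': array([ 0.77058614, -0.01096191,  0.22346998])}
top {'fx': 519.6736863253478, 'fy': 519.6736863253478, 'cx': 287.4442173798468, 'cy': 211.86378236063166, 'distortion': array([-0.14427809,  0.        ,  0.        ,  0.        ,  0.        ]), 'eye': array([ 155.09023612,  -32.82386866, 1617.08389444]), 'rotation': array([ 0.18956513,  0.00798307, -1.54740682])}
wrist {'fx': 341.896684927354, 'fy': 341.896684927354, 'cx': 275.5178934683994, 'cy': 210.98562920558197, 'distortion': array([-0.02683259,  0.        ,  0.        ,  0.        ,  0.        ]), 'T_tool_cam': array([[ 2.16506316e-04,  9.65393643e-01,  2.60796984e-01,
         6.58761537e+01],
       [ 9.99999039e-01, -5.66136120e-04,  1.26549816e-03,
         2.18615927e-01],
       [ 1.36935047e-03,  2.60796459e-01, -9.65392838e-01,
        -1.68859672e+02],
       [ 0.00000000e+00,  0.00000000e+00,  0.00000000e+00,
         1.00000000e+00]])}
```

View pics/a_side.png

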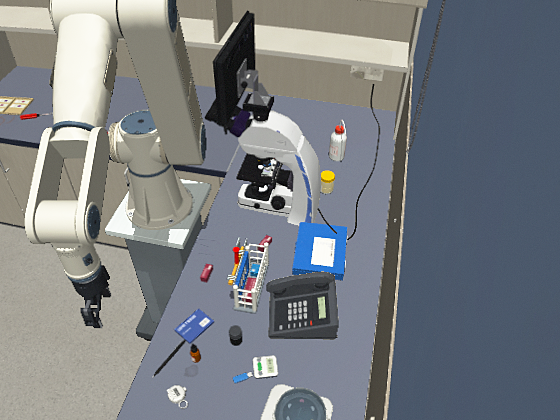

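View pics/a_top.png

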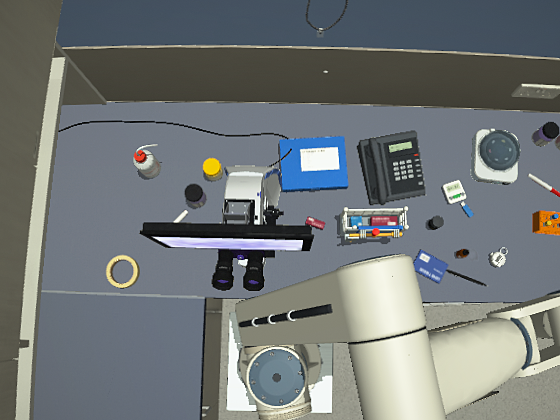

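View pics/a_wrist.png

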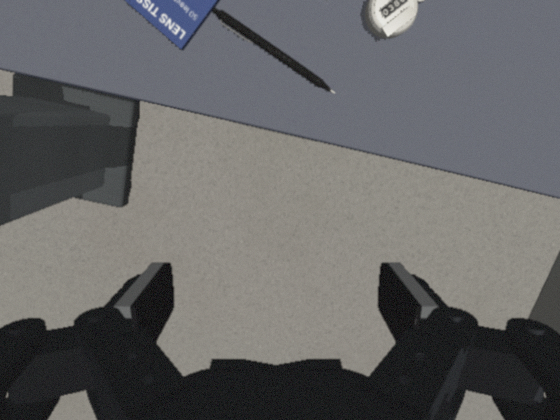

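The bay is at about (372,225) in the top view and (250,275) in the side view. I'll write helpers and enlarge it.

```bash
cat > h.py <<'E'
import numpy as np, cv2
from scipy.spatial.transform import Rotation as Ro
from rig import r, optics
def eul(a): return Ro.from_euler('xyz',a).as_matrix()
def cam(n,st=None):
    p=optics.camera_params(n)
    K=np.array([[p['fx'],0,p['cx']],[0,p['fy'],p['cy']],[0,0,1]]);D=np.array(p['distortion'])
    if n=='wrist':
        T=np.array(p['T_tool_cam']);R=eul(st['tcp_rot']);
        return K,D,R@T[:3,3]+st['eef_pos'],R@T[:3,:3]
    return K,D,np.array(p['eye']),eul(p['rotation'])
def ray(c,uv):
    K,D,e,R=c
    x,y=cv2.undistortPoints(np.array([[uv]],float),K,D)[0,0]
    d=R@np.array([x,-y,-1]);return e,d/np.linalg.norm(d)
def proj(c,P):
    K,D,e,R=c
    q=R.T@(np.array(P,float)-e);q=np.array([q[0],-q[1],-q[2]])
    return cv2.projectPoints(q[None],np.zeros(3),np.zeros(3),K,D)[0].ravel()
def plane(c,uv,z):
    e,d=ray(c,uv);return e+d*(z-e[2])/d[2]
def tri(rs):
    A=0;b=0
    for e,d in rs:
        M=np.eye(3)-np.outer(d,d);A=A+M;b=b+M@e
    p=np.linalg.solve(A,b)
    return p,[np.linalg.norm((np.eye(3)-np.outer(d,d))@(p-e)) for e,d in rs]
def crop(src,out,x0,y0,x1,y1,s):
    im=cv2.imread(src)[y0:y1,x0:x1];cv2.imwrite(out,cv2.resize(im,None,fx=s,fy=s,interpolation=cv2.INTER_CUBIC))
E
python3 - <<'E'
from h import *
crop('pics/a_top.png','pics/a_top_c.png',300,190,450,260,5)
crop('pics/a_side.png','pics/a_side_c.png',190,220,290,320,6)
E
```

```text
(no output)
```

View pics/a_top_c.png

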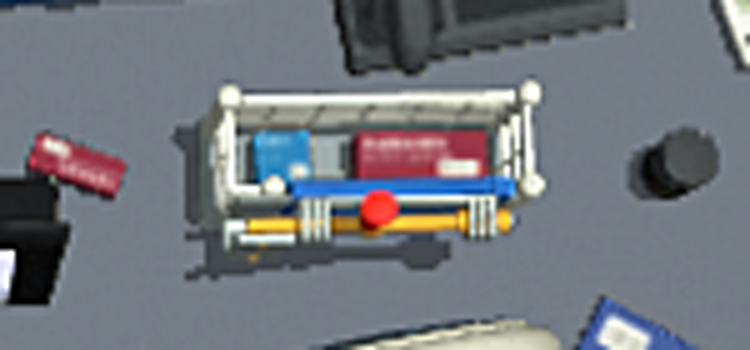

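View pics/a_side_c.png

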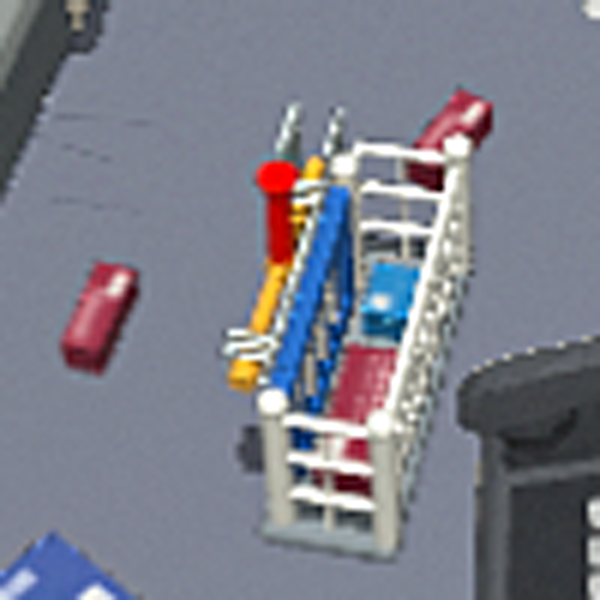

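The crops show the bay, with the carton (crimson, large) and the blue box inside. Two smaller crimson cartons lie outside it: top (315,223), and another in the side view at (207,272). The red knob cap is at top (376,232) and side (236,249). Next I'll triangulate the cap, hinge posts and keeper.

Run:
```python
from h import *
ct,cs=cam('top'),cam('side')
t=cv2.imread('pics/a_top.png').astype(int);s=cv2.imread('pics/a_side.png').astype(int)
def red(im,x0,y0,x1,y1):
    m=(im[...,2]>190)&(im[...,1]<70)&(im[...,0]<80)
    ys,xs=np.nonzero(m[y0:y1,x0:x1]);return xs+x0,ys+y0
x,y=red(t,360,220,395,245);print('top',x.mean(),y.mean(),len(x),x.min(),x.max(),y.min(),y.max());ut=(x.mean(),y.mean())
x,y=red(s,225,240,250,275);print('side',len(x),x.min(),x.max(),y.min(),y.max())
for yy in range(y.min(),y.max()+1):
    k=x[y==yy]; print(yy,k.min(),k.max())
cu=lambda sx,sy:(300+sx/5-.4,190+sy/5-.4)
su=lambda sx,sy:(190+sx/6-.4,220+sy/6-.4)
print('cap',tri([ray(ct,ut),ray(cs,su(278,178))]))
pts={'post_back_right':((530,92),(380,422)),'post_front_right':((533,185),(272,400)),'post_back_left':((230,95),(458,148)),'post_front_left':((275,185),(345,165)),
'gate_R':((514,187),(287,392)),'gate_L':((291,187),(340,190)),'bolt_rear':((510,221),(240,378))}
for k,(a,b) in pts.items():
    print(k,tri([ray(ct,cu(*a)),ray(cs,su(*b))]))
```

```text
top 375.22222222222223 231.2962962962963 27 372 379 229 234
side 30 233 238 247 263
247 234 238
248 233 238
249 233 238
250 233 238
251 234 237Traceback (most recent call last):
  File "<stdin>", line 10, in <module>
    return umr_minimum(a, axis, None, out, keepdims, initial, where)
ValueError: zero-size array to reduction operation minimum which has no identity
```

Run:
```python
from h import *
ct,cs=cam('top'),cam('side')
cu=lambda sx,sy:(300+sx/5-.4,190+sy/5-.4)
su=lambda sx,sy:(190+sx/6-.4,220+sy/6-.4)
P={}
pts={'cap':((379,209),(278,178)),'post_back_right':((530,92),(380,422)),'post_front_right':((533,185),(272,400)),'post_back_left':((230,95),(458,148)),'post_front_left':((275,185),(345,165)),
'gate_R':((514,187),(287,392)),'gate_L':((291,187),(340,190)),'bolt_rear':((510,221),(240,378))}
for k,(a,b) in pts.items():
    p,e=tri([ray(ct,cu(*a)),ray(cs,su(*b))]);P[k]=p;print(k,p.round(1),np.round(e,1))
d=lambda a,b:np.degrees(np.arctan2(*(P[a]-P[b])[[1,0]]))
print(d('post_back_left','post_back_right'),d('post_front_left','post_front_right'),d('gate_L','gate_R'))
print(d('post_back_left','post_front_left'),d('post_back_right','post_front_right'))
```

```text
cap [ 383.6 -266.5  157.2] [0.1 0.1]
post_back_right [ 462.2 -365.6  110.1] [1.2 1.2]
post_front_right [ 406.9 -365.9  110.5] [0.3 0.3]
post_back_left [ 456.7 -186.3  109.5] [1. 1.]
post_front_left [ 402.8 -212.8  111.5] [1.1 1.1]
gate_R [ 408.8 -355.2  102.8] [1.9 1.9]
gate_L [ 402.9 -223.4  103.6] [1.4 1.4]
bolt_rear [ 386.2 -352.9  104.8] [0.1 0.1]
91.76563226900446 91.54860176472663 92.5619058936309
26.22832074041632 0.29947135656677637
```

```bash
cat >> h.py <<'E'
def goto(P,yaw,tilt=0.,st=None):
    """delta in tool axes to TCP P; tool-down, yaw, then tilt about world-horizontal axis bay x (see tiltR)"""
    st=st or r.sense();R=eul(st['tcp_rot']);Rt=eul([np.pi,0,yaw])@Ro.from_rotvec([0,tilt,0]).as_matrix()
    print('dp',(R.T@(np.array(P)-st['eef_pos'])).round(1),'ang',Ro.from_matrix(R.T@Rt).as_rotvec().round(3))
def show():
    s=r.sense();print('t',round(s['clock'],2),'p',s['eef_pos'].round(1),'rot',s['tcp_rot'].round(3),'F',s['contact_force'].round(1),'M',s['wrist_torque'].round(2),'op',round(float(s['opening'])*85.4,1),'q',s['qpos'].round(2))
E
python3 - <<'E'
from h import *
ct=cam('top')
print('screen', [plane(ct,u,560).round() for u in ((312,240),(312,250),(142,235))])
goto([384,-290,270],1.60)
E
```

```text
screen [array([300., -71., 560.]), array([279., -72., 560.]), array([302., 282., 560.])]
dp [ 310.8 -257.3  -65.3] ang [-1.000e-03 -1.000e-03 -1.378e+00]
```

```bash
python3 -m creep '[{"dp":[40,-32,-8],"angular":[0,0,-0.12],"fingers":85},{"dp":[70,-58,-16],"angular":[0,0,-0.24],"fingers":85},{"dp":[100,-84,-25],"angular":[0,0,-0.36],"fingers":85},{"dp":[130,-110,-35],"angular":[0,0,-0.48],"fingers":85},{"dp":[155,-132,-45],"angular":[0,0,-0.6],"fingers":85}]' 30
python3 - <<'E'
from h import *
show();goto([384,-300,270],1.60)
E
```

```text
clock: 0.57
eef_pos: [259.9, -445.1, 249.7]
tcp_rot: [-3.141, -0.0, 0.827]
contact_force: [1.1, -0.1, -0.0]
opening: 0.998
t 0.57 p [ 259.9 -445.1  249.7] rot [-3.141 -0.     0.827] F [ 1.1 -0.1 -0. ] M [ 0.03 -0.06  0.02] op 85.2 q [-1.05  0.14  1.81  0.    1.19 -0.3 ]
dp [190.8  -6.9 -20.2] ang [-0.001 -0.001 -0.773]
```

```bash
python3 -m creep '[{"dp":[38,-2,-4],"angular":[0,0,-0.12],"fingers":85},{"dp":[76,-3,-8],"angular":[0,0,-0.24],"fingers":85},{"dp":[114,-4,-12],"angular":[0,0,-0.36],"fingers":85},{"dp":[152,-5,-16],"angular":[0,0,-0.48],"fingers":85},{"dp":[190,-7,-20],"angular":[0,0,-0.6],"fingers":85}]'
python3 - <<'E'
from h import *
show();goto([384,-300,270],1.60)
E
```

```text
clock: 0.98
eef_pos: [384.5, -301.6, 270.1]
tcp_rot: [3.141, 0.0, 1.428]
contact_force: [1.2, -0.7, -0.9]
opening: 0.996
t 0.98 p [ 384.5 -301.6  270.1] rot [3.141 0.    1.428] F [ 1.2 -0.7 -0.9] M [ 0.01 -0.03 -0.04] op 85.1 q [-0.67  0.08  1.84 -0.    1.23 -0.53]
dp [ 1.5 -0.7  0.1] ang [ 0.     0.    -0.172]
```

```bash
python3 -m creep '[{"dp":[0,0,0],"angular":[0,0,-0.12],"fingers":85},{"dp":[0,0,0],"angular":[0,0,-0.17],"fingers":85},{"dp":[0,0,0],"angular":[0,0,-0.17],"fingers":85}]'
python3 - <<'E'
from h import *
import pickle
show();s=r.sense();im=optics.grab_frame('wrist');cv2.imwrite('pics/w1.png',im);pickle.dump(s,open('w1.pkl','wb'))
cv2.imwrite('pics/w1c.png',im)
print(proj(cam('wrist',s),[383.6,-266.5,157]))
E
```

```text
clock: 1.23
eef_pos: [384.1, -302.4, 269.8]
tcp_rot: [-3.141, -0.0, 1.596]
contact_force: [0.9, 0.3, 0.5]
opening: 0.995
t 1.23 p [ 384.1 -302.4  269.8] rot [-3.141 -0.     1.596] F [0.9 0.3 0.5] M [-0.03 -0.   -0.01] op 84.9 q [-0.67  0.08  1.84 -0.    1.23 -0.7 ]
[276.0724074  156.81588014]
```

View pics/w1.png

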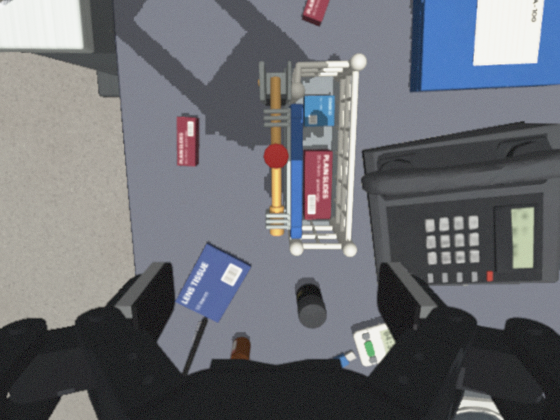

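The wrist picture shows the red cap at (276,156), where I predicted it, and the brass bolt running down column 276. Keeper is at (275,82), blue gate at column 297. Three crimson cartons are visible: the largest at (316,184) in the bay, with smaller ones at (187,141) and (317,8). The one in the bay is the slide carton. Next I'll measure the bay yaw and confirm in a crop.

Run:
```python
from h import *
import pickle
s=pickle.load(open('w1.pkl','rb'));c=cam('wrist',s);ct,cs=cam('top'),cam('side')
im=cv2.imread('pics/w1.png');crop('pics/w1.png','pics/w1c.png',235,45,375,260,2.79)
h=cv2.cvtColor(im,cv2.COLOR_BGR2HSV)
def line(lo,hi,x0,y0,x1,y1,z,nm):
    m=cv2.inRange(h,lo,hi)[y0:y1,x0:x1];ys,xs=np.nonzero(m)
    pts=[]
    for y in np.unique(ys):
        if (ys==y).sum()>=5: pts.append((xs[ys==y].mean()+x0,y+y0))
    W=np.array([plane(c,p,z) for p in pts]);k=np.polyfit(W[:,1],W[:,0],1)
    print(nm,len(pts),'ends',W[0].round(1),W[-1].round(1),'yaw deg',-np.degrees(np.arctan(k[0])),'x at y=-266.5',np.polyval(k,-266.5).round(1))
line((105,150,60),(125,255,255),286,100,304,245,105,'gate')
line((10,120,90),(28,255,255),268,60,284,240,103,'bolt')
m=cv2.inRange(h,(0,200,80),(6,255,255))[140:175,260:292];ys,xs=np.nonzero(m)
uv=(xs.mean()+260,ys.mean()+140);print('cap px',uv,len(xs),np.ptp(xs)+1,np.ptp(ys)+1)
print('3-view',tri([ray(c,uv),ray(ct,(375.5,231.5)),ray(cs,(235.9,249.2))]))
print('w+side',tri([ray(c,uv),ray(cs,(235.9,249.2))]))
print('plane157',plane(c,uv,157))
```

```text
gate 95 ends [ 400.6 -223.3  105. ] [ 406.5 -352.5  105. ] yaw deg 2.0145460207738166 x at y=-266.5 403.2
bolt 98 ends [ 380.4 -199.7  103. ] [ 385.7 -351.5  103. ] yaw deg 2.037094999766767 x at y=-266.5 383.2<stdin>:16: RuntimeWarning: Mean of empty slice.
  ret = ret.dtype.type(ret / rcount)
Traceback (most recent call last):
ValueError: zero-size array to reduction operation maximum which has no identity
```

View pics/w1c.png

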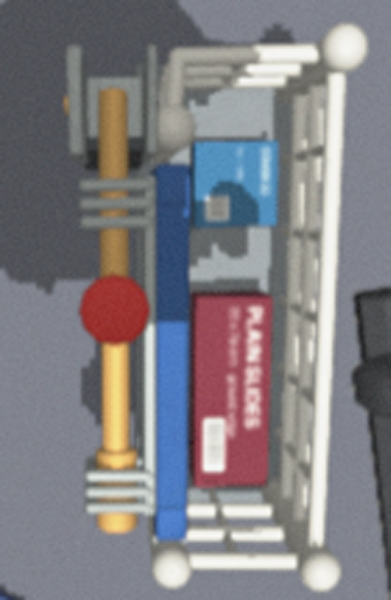

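Run:
```python
from h import *
import pickle
s=pickle.load(open('w1.pkl','rb'));c=cam('wrist',s);ct,cs=cam('top'),cam('side')
uv=(235+114/2.79-.4,45+309/2.79-.4);print(uv)
R=[ray(c,uv),ray(ct,(375.5,231.5)),ray(cs,(235.9,249.2))]
print(tri(R));print(tri(R[::2]));print(plane(c,uv,157))
cu=lambda x,y:(235+x/2.79-.4,45+y/2.79-.4)
print('lip (dark) ',plane(c,cu(115,159),87),'tip',plane(c,cu(113,90),95),'post FR',plane(c,cu(170,566),112),'gate R',plane(c,cu(170,538),105),'gate L',plane(c,cu(172,168),105))
# draw direction etc.
b=0.0355;cap=tri(R)[0]
g=cap.copy();g[2]=140
goto([cap[0],cap[1],200],np.pi/2+b)
```

```text
(275.4602150537635, 155.352688172043)
(array([ 383.23322999, -266.07284824,  157.00517235]), [np.float64(0.764365478527709), np.float64(0.7002525369368005), np.float64(0.0991219472377849)])
(array([ 383.0189656 , -265.4333118 ,  156.06679982]), [np.float64(0.053157249158512256), np.float64(0.05315724915867977)])
[ 383.06872634 -265.32314069  157.        ]
lip (dark)  [ 382.14990263 -219.80936791   87.        ] tip [ 380.91294276 -197.79876905   95.        ] post FR [ 405.90927765 -362.38530303  112.        ] gate R [ 405.95326346 -354.03749451  105.        ] gate L [ 401.35583036 -223.08645862  105.        ]
dp [36.8  0.2 69.7] ang [-0.    -0.    -0.015]
```

Bay yaw is 2.03°. The knob axis is at about (383.1, −266.8), the cap top is at about 157, and the pivot works out to about (385.5, −332, 100). I'll go above the knob with the jaws along bay x.

```bash
python3 -m creep '[{"dp":[18,0,20],"angular":[0,0,-0.01],"fingers":55},{"dp":[36,0,45],"angular":[0,0,-0.01],"fingers":55},{"dp":[36,0,70],"angular":[0,0,-0.01],"fingers":55},{"dp":[36,0,70],"angular":[0,0,-0.01],"fingers":55},{"dp":[36,0,70],"angular":[0,0,-0.01],"fingers":55}]' 35
python3 - <<'E'
from h import *
import pickle
show();s=r.sense();im=optics.grab_frame('wrist');cv2.imwrite('pics/w2.png',im);pickle.dump(s,open('w2.pkl','wb'))
goto([383.1,-266.8,121.5],np.pi/2+.0355)
E
```

```text
clock: 1.7
eef_pos: [382.1, -267.2, 199.4]
tcp_rot: [-3.14, -0.001, 1.6]
contact_force: [-0.0, -1.1, 0.5]
opening: 0.646
t 1.7 p [ 382.1 -267.2  199.4] rot [-3.14e+00 -1.00e-03  1.60e+00] F [-0.  -1.1  0.5] M [-0.03 -0.03 -0.  ] op 55.2 q [-0.61  0.11  1.96 -0.    1.07 -0.64]
dp [ 1.1  0.1 79.1] ang [-0.     0.    -0.006]
```

View pics/w2.png

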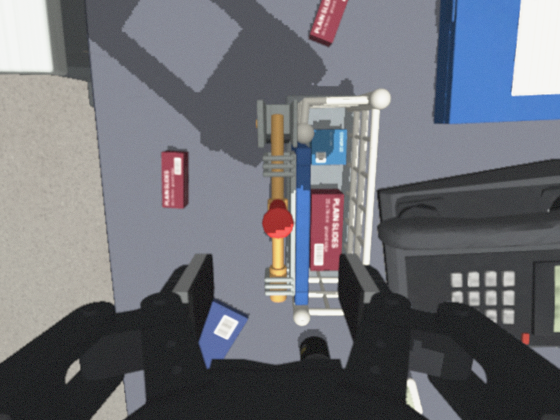

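The cap is at (278,222), midway between the pads at columns 213 and 342. I'll triangulate it from both wrist views, then descend.

Run:
```python
from h import *
import pickle
a=pickle.load(open('w1.pkl','rb'));b=pickle.load(open('w2.pkl','rb'))
h=cv2.cvtColor(cv2.imread('pics/w2.png'),cv2.COLOR_BGR2HSV)
m=cv2.inRange(h,(0,200,190),(8,255,255))|cv2.inRange(h,(174,200,190),(180,255,255))
ys,xs=np.nonzero(m[195:245,255:300]);print(xs.min()+255,xs.max()+255,ys.min()+195,ys.max()+195,xs.mean()+255,ys.mean()+195)
p,e=tri([ray(cam('wrist',a),(275.5,155.4)),ray(cam('wrist',b),(277.8,222.3))]);print(p,e)
goto([383.1,-266.8,121.5],np.pi/2+.0355)
```

```text
Traceback (most recent call last):
ValueError: zero-size array to reduction operation minimum which has no identity
```

```bash
python3 -m creep '[{"dp":[0,0,25],"angular":[0,0,-0.005],"fingers":50},{"dp":[0,0.5,50],"angular":[0,0,-0.005],"fingers":50},{"dp":[0.5,0.7,70],"angular":[0,0,-0.005],"fingers":50},{"dp":[0.5,0.7,78],"angular":[0,0,-0.005],"fingers":50},{"dp":[0.5,0.7,78],"angular":[0,0,-0.005],"fingers":50}]'
python3 - <<'E'
from h import *
show();cv2.imwrite('pics/w3.png',optics.grab_frame('wrist'))
cv2.imwrite('pics/s3.png',optics.grab_frame('side'));crop('pics/s3.png','pics/s3c.png',190,220,290,320,5)
E
```

```text
clock: 2.17
eef_pos: [383.4, -267.1, 121.6]
tcp_rot: [-3.141, -0.001, 1.606]
contact_force: [-0.2, 0.7, 0.7]
opening: 0.585
t 2.17 p [ 383.4 -267.1  121.6] rot [-3.141e+00 -1.000e-03  1.606e+00] F [-0.2  0.7  0.7] M [ 0.03 -0.   -0.07] op 49.9 q [-0.61  0.22  2.04 -0.    0.89 -0.65]
```

View pics/w3.png

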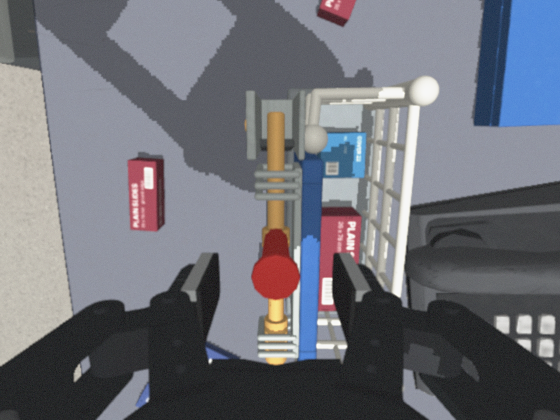

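View pics/s3c.png

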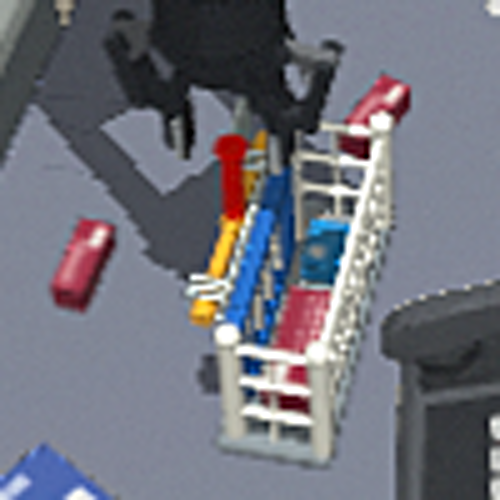

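Run:
```python
from h import *
cs=cam('side');s=r.sense()
f=lambda P:((proj(cs,P)-[190,220])*5).round()
for dz in (0,8,19,36): print(dz,f(s['eef_pos']+[0,0,dz]), f(s['eef_pos']+[-25,0,dz]), f(s['eef_pos']+[25,0,dz]))
```

```text
0 [234. 184.] [194. 177.] [273. 191.]
8 [233. 176.] [193. 168.] [273. 183.]
19 [232. 164.] [192. 157.] [272. 171.]
36 [231. 146.] [190. 138.] [271. 153.]
```

The pads straddle the post, with the cap at (276,275) in the wrist view. Closing now.

```bash
python3 -m creep '[{"dp":[0,0,0],"angular":[0,0,0],"fingers":10},{"dp":[0,0,0],"angular":[0,0,0],"fingers":10},{"dp":[0,0,0],"angular":[0,0,0],"fingers":10},{"dp":[0,0,0],"angular":[0,0,0],"fingers":10},{"dp":[0,0,0],"angular":[0,0,0],"fingers":10}]' 35
python3 - <<'E'
from h import *
show();cv2.imwrite('pics/w4.png',optics.grab_frame('wrist'))
cv2.imwrite('pics/s4.png',optics.grab_frame('side'));crop('pics/s4.png','pics/s4c.png',190,220,290,320,6)
E
```

```text
clock: 2.68
eef_pos: [383.9, -266.9, 122.5]
tcp_rot: [3.141, 0.001, 1.607]
contact_force: [-0.2, 0.5, 5.2]
opening: 0.222
t 2.68 p [ 383.9 -266.9  122.5] rot [3.141e+00 1.000e-03 1.607e+00] F [-0.2  0.5  5.2] M [ 0.09  0.2  -0.02] op 19.0 q [-0.61  0.21  2.04  0.    0.89 -0.65]
```

View pics/s4c.png

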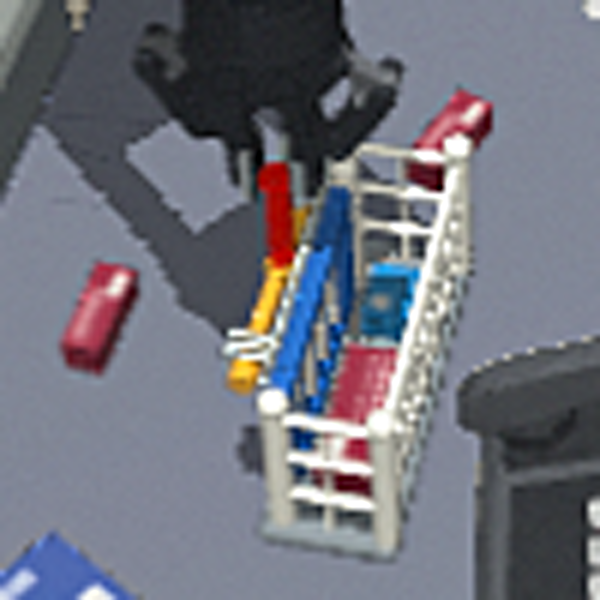

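View pics/w4.png

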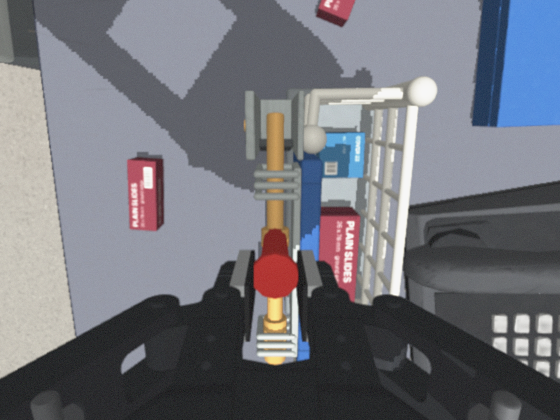

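```bash
python3 -m creep '[{"dp":[0,0,0],"angular":[0,0,0],"fingers":10},{"dp":[0,0,0],"angular":[0,0,0],"fingers":10}]' 35
python3 - <<'E'
from h import *
show()
crop('pics/w4.png','pics/w4c.png',200,210,350,370,4)
E
```

```text
clock: 2.95
eef_pos: [383.9, -266.9, 122.4]
tcp_rot: [3.141, 0.0, 1.607]
contact_force: [-1.4, 0.6, 6.0]
opening: 0.217
t 2.95 p [ 383.9 -266.9  122.4] rot [3.141 0.    1.607] F [-1.4  0.6  6. ] M [0.08 0.16 0.07] op 18.5 q [-0.61  0.21  2.04  0.    0.89 -0.65]
```

View pics/w4c.png

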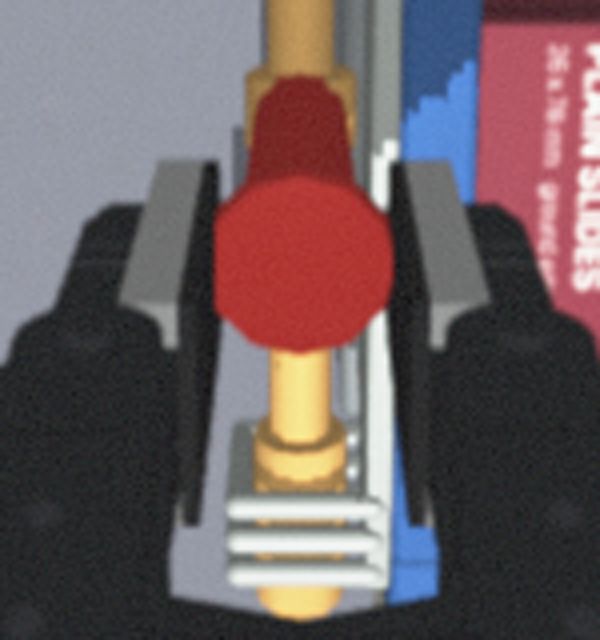

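The opening stopped at 18.5–19 mm. That means the pads are on the 21 mm cap and not on the 14 mm post, and the crop shows pad edges touching the cap rim. I'll open, go about 9 mm lower and regrip.

```bash
python3 -m creep '[{"dp":[0,0,0],"angular":[0,0,0],"fingers":40},{"dp":[0,0,0],"angular":[0,0,0],"fingers":40},{"dp":[0,0,4],"angular":[0,0,0],"fingers":40},{"dp":[0,0,8.5],"angular":[0,0,0],"fingers":40},{"dp":[0,0,8.5],"angular":[0,0,0],"fingers":40}]' 35;  python3 -m creep '[{"dp":[0,0,0],"angular":[0,0,0],"fingers":8},{"dp":[0,0,0],"angular":[0,0,0],"fingers":8},{"dp":[0,0,0],"angular":[0,0,0],"fingers":8},{"dp":[0,0,0],"angular":[0,0,0],"fingers":8},{"dp":[0,0,0],"angular":[0,0,0],"fingers":8}]' 35
python3 - <<'E'
from h import *
show();cv2.imwrite('pics/w5.png',optics.grab_frame('wrist'));show()
crop('pics/w5.png','pics/w5c.png',200,210,350,370,4)
E
```

```text
clock: 3.37
eef_pos: [383.0, -266.3, 112.3]
tcp_rot: [-3.14, -0.001, 1.607]
contact_force: [0.1, -0.6, -1.5]
opening: 0.467
clock: 3.78
eef_pos: [383.5, -266.8, 113.4]
tcp_rot: [-3.141, 0.0, 1.607]
contact_force: [-1.7, -0.4, -0.1]
opening: 0.219
t 3.78 p [ 383.5 -266.8  113.4] rot [-3.141  0.     1.607] F [-1.7 -0.4 -0.1] M [-0.09  0.15 -0.01] op 18.7 q [-0.61  0.23  2.05 -0.    0.87 -0.65]
t 3.83 p [ 383.5 -266.7  113.4] rot [-3.141  0.     1.607] F [-1.4 -0.8 -1.4] M [-0.09  0.19 -0.01] op 18.5 q [-0.61  0.23  2.05 -0.    0.87 -0.65]
```

View pics/w5c.png

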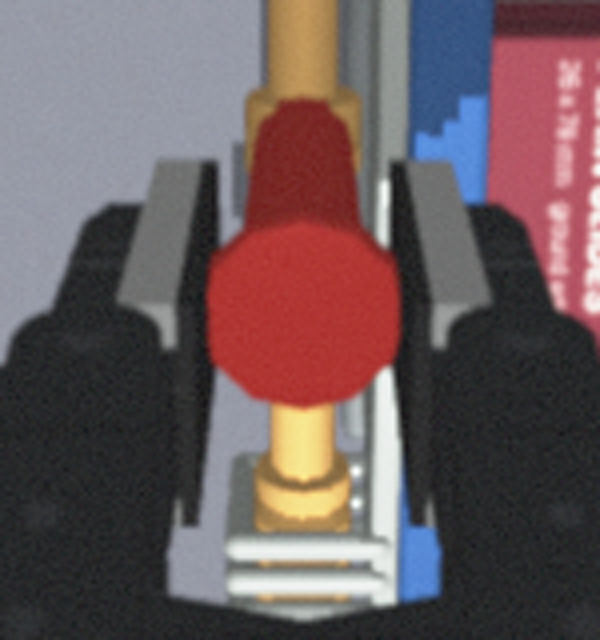

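Run:
```python
from h import *
s=r.sense();c=cam('wrist',s);R=eul(s['tcp_rot']);print(r.pinch_z)
f=lambda p:((proj(c,R@np.array(p,float)+s['eef_pos'])-[200,210])*4).round()
for g in (7,9.3,10.5):
  for x in (11,0):
    print(g,x,[ (f((x,-g,z)).tolist(),f((x,g,z)).tolist()) for z in (0,-19,-38)])
P=np.array([383.1,-265.6,157]);print('cap',f(R.T@(P-s['eef_pos'])))
```

```text
18.700000000000003
7 11 [([247.0, 73.0], [355.0, 73.0]), ([241.0, 123.0], [361.0, 123.0]), ([232.0, 186.0], [369.0, 186.0])]
7 0 [([248.0, 152.0], [354.0, 152.0]), ([242.0, 211.0], [360.0, 211.0]), ([234.0, 284.0], [367.0, 284.0])]
9.3 11 [([230.0, 73.0], [373.0, 73.0]), ([221.0, 123.0], [381.0, 123.0]), ([210.0, 186.0], [391.0, 186.0])]
9.3 0 [([231.0, 152.0], [372.0, 152.0]), ([222.0, 211.0], [380.0, 211.0]), ([212.0, 284.0], [389.0, 284.0])]
10.5 11 [([220.0, 73.0], [382.0, 73.0]), ([211.0, 123.0], [391.0, 123.0]), ([198.0, 186.0], [403.0, 186.0])]
10.5 0 [([222.0, 152.0], [381.0, 152.0]), ([212.0, 211.0], [390.0, 211.0]), ([201.0, 284.0], [401.0, 284.0])]
cap [297. 299.]
```

Run:
```python
from h import *
s=r.sense();cs=cam('side')
im=optics.grab_frame('side');cv2.imwrite('pics/s5.png',im)
sc=12;x0,y0=215,235
o=cv2.resize(im[y0:y0+45,x0:x0+50],None,fx=sc,fy=sc,interpolation=cv2.INTER_CUBIC)
for dz in (0,19,36,50):
    u=(proj(cs,s['eef_pos']+[0,0,dz])-[x0,y0]+.5)*sc;cv2.circle(o,tuple(int(v) for v in u),4,(0,255,0),-1)
cv2.imwrite('pics/s5c.png',o)
```

```text
(no output)
```

View pics/s5c.png

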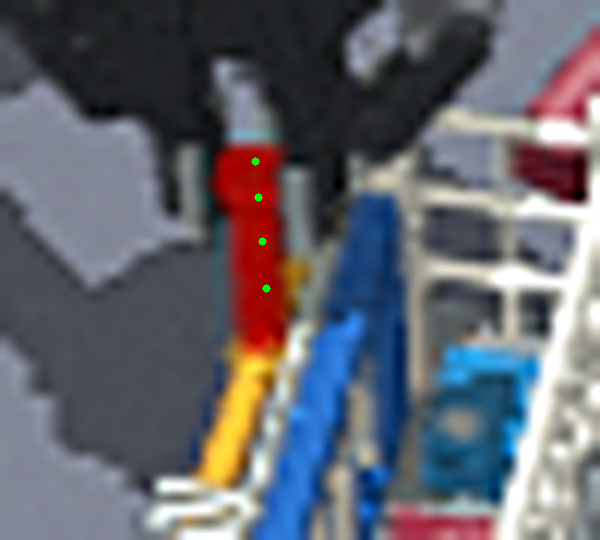

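Still 18.6 mm, and the side crop shows why. The grey pads (rows 145–260) are still beside the cap, ending about 16 mm above the nominal TCP, so I need to go lower still. I'll open slightly and descend in small steps, checking force each time.

```bash
python3 -m creep '[{"dp":[0,0,0],"angular":[0,0,0],"fingers":32},{"dp":[0,0,0],"angular":[0,0,0],"fingers":32},{"dp":[0,0,2],"angular":[0,0,0],"fingers":32},{"dp":[0,0,4],"angular":[0,0,0],"fingers":32},{"dp":[0,0,4],"angular":[0,0,0],"fingers":32}]' 35; python3 -m creep '[{"dp":[0,0,1.5],"angular":[0,0,0],"fingers":32},{"dp":[0,0,3],"angular":[0,0,0],"fingers":32},{"dp":[0,0,3],"angular":[0,0,0],"fingers":32}]'
python3 - <<'E'
from h import *
import pickle
show()
s=r.sense();pickle.dump(s,open('w6.pkl','wb'))
cv2.imwrite('pics/w6.png',optics.grab_frame('wrist'));crop('pics/w6.png','pics/w6c.png',200,210,350,370,3.7)
im=optics.grab_frame('side');cv2.imwrite('pics/s6.png',im);crop('pics/s6.png','pics/s6c.png',215,235,265,280,12)
E
```

```text
clock: 4.3
eef_pos: [383.4, -266.5, 109.0]
tcp_rot: [-3.141, -0.0, 1.607]
contact_force: [-1.0, -0.5, -0.0]
opening: 0.371
clock: 4.55
eef_pos: [383.5, -266.6, 106.0]
tcp_rot: [-3.141, -0.0, 1.607]
contact_force: [-1.0, 0.1, 0.2]
opening: 0.374
t 4.55 p [ 383.5 -266.6  106. ] rot [-3.141 -0.     1.607] F [-1.   0.1  0.2] M [0.04 0.01 0.07] op 32.0 q [-0.61  0.24  2.05 -0.    0.85 -0.65]
```

View pics/s6c.png

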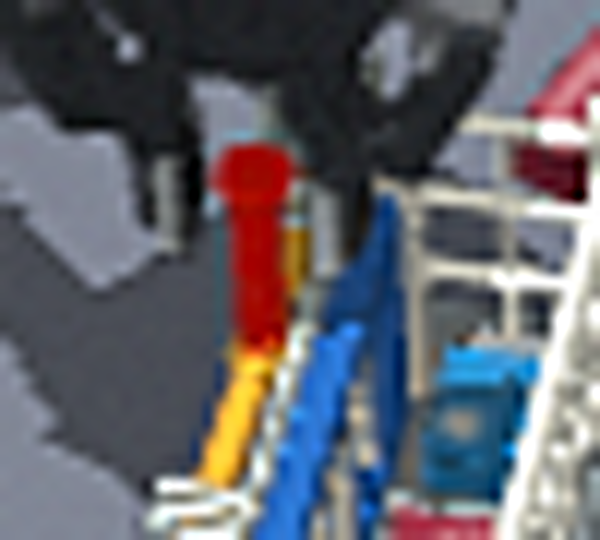

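View pics/w6c.png

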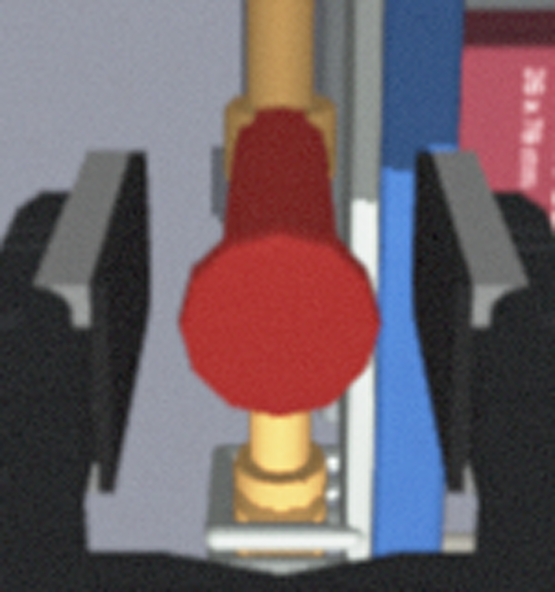

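```bash
python3 -m creep '[{"dp":[0,0,0],"angular":[0,0,0],"fingers":8},{"dp":[0,0,0],"angular":[0,0,0],"fingers":8},{"dp":[0,0,0],"angular":[0,0,0],"fingers":8},{"dp":[0,0,0],"angular":[0,0,0],"fingers":8}]' 20
python3 - <<'E'
from h import *
import pickle
show()
s=r.sense();c=cam('wrist',s)
im=optics.grab_frame('wrist');cv2.imwrite('pics/w7.png',im);crop('pics/w7.png','pics/w7c.png',200,210,350,370,3.7)
a=pickle.load(open('w1.pkl','rb'));b=pickle.load(open('w6.pkl','rb'))
print(tri([ray(cam('wrist',a),(275.5,155.4)),ray(cam('wrist',b),(200+279/3.7,210+325/3.7))]))
E
```

```text
clock: 4.98
eef_pos: [383.6, -266.7, 106.4]
tcp_rot: [-3.142, 0.0, 1.607]
contact_force: [-0.4, -1.0, 0.1]
opening: 0.23
t 4.98 p [ 383.6 -266.7  106.4] rot [-3.142  0.     1.607] F [-0.4 -1.   0.1] M [-0.03  0.07  0.05] op 19.6 q [-0.61  0.24  2.05 -0.    0.85 -0.65]
(array([ 383.32558493, -264.93211456,  161.16419835]), [np.float64(0.22540377973961778), np.float64(0.2254037797396873)])
```

View pics/w7c.png

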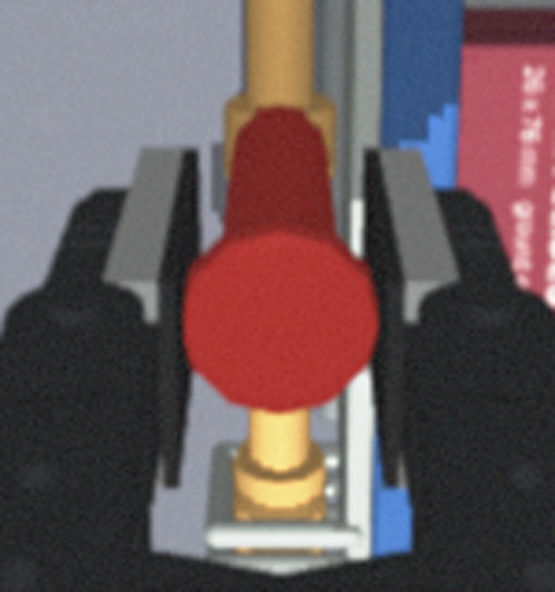

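Still the cap: 19.6 mm at 20 N, with no vertical contact. I'll keep descending with force checks.

```bash
python3 -m creep '[{"dp":[0,0,0],"angular":[0,0,0],"fingers":30},{"dp":[0,0,1],"angular":[0,0,0],"fingers":30},{"dp":[0,0,3],"angular":[0,0,0],"fingers":30},{"dp":[0,0,5],"angular":[0,0,0],"fingers":30},{"dp":[0,0,5],"angular":[0,0,0],"fingers":30}]'; python3 -m creep '[{"dp":[0,0,2],"angular":[0,0,0],"fingers":30},{"dp":[0,0,4],"angular":[0,0,0],"fingers":30},{"dp":[0,0,4],"angular":[0,0,0],"fingers":30}]'
```

```text
clock: 5.45
eef_pos: [383.3, -266.5, 100.9]
tcp_rot: [-3.141, -0.0, 1.607]
contact_force: [-0.5, -0.6, -0.5]
opening: 0.354
clock: 5.7
eef_pos: [383.4, -266.6, 97.0]
tcp_rot: [-3.141, -0.0, 1.607]
contact_force: [0.3, -0.6, 0.7]
opening: 0.354
```

Run:
```python
from h import *
cv2.imwrite('pics/w8.png',optics.grab_frame('wrist'));crop('pics/w8.png','pics/w8c.png',200,210,350,370,3.7)
im=optics.grab_frame('side');cv2.imwrite('pics/s8.png',im);crop('pics/s8.png','pics/s8c.png',215,235,265,280,12)
a=cv2.imread('pics/w8c.png');b=cv2.imread('pics/s8c.png')
b=cv2.resize(b,None,fx=.85,fy=.85)
```

```text
(no output)
```

View pics/s8c.png

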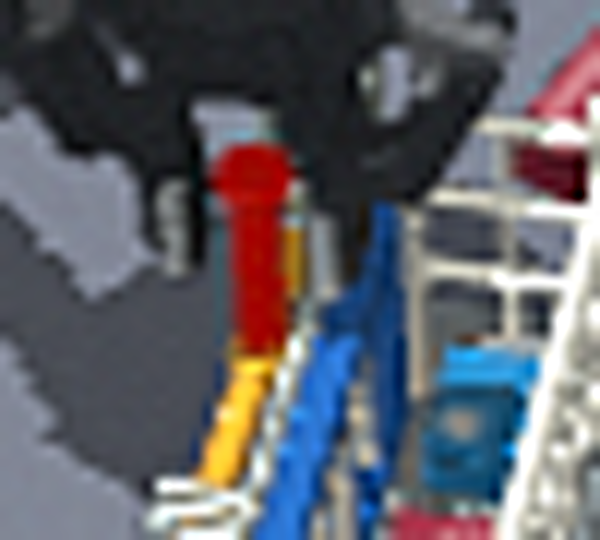

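View pics/w8c.png

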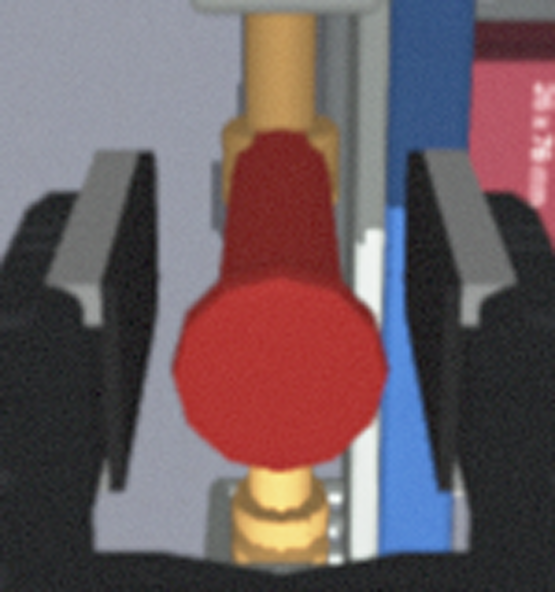

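The pads now span rows ~197–285 and the cap's underside is at ~207, so about 7 mm lower puts them on the bare post.

```bash
python3 -m creep '[{"dp":[0,0,2],"angular":[0,0,0],"fingers":30},{"dp":[0,0,4],"angular":[0,0,0],"fingers":30},{"dp":[0,0,7],"angular":[0,0,0],"fingers":30},{"dp":[0,0,7],"angular":[0,0,0],"fingers":30}]';python3 -m creep '[{"dp":[0,0,0],"angular":[0,0,0],"fingers":8},{"dp":[0,0,0],"angular":[0,0,0],"fingers":8},{"dp":[0,0,0],"angular":[0,0,0],"fingers":8},{"dp":[0,0,0],"angular":[0,0,0],"fingers":8}]' 20
python3 - <<'E'
from h import *
show()
cv2.imwrite('pics/w9.png',optics.grab_frame('wrist'));crop('pics/w9.png','pics/w9c.png',200,210,350,370,3.7)
im=optics.grab_frame('side');cv2.imwrite('pics/s9.png',im);crop('pics/s9.png','pics/s9c.png',215,235,265,280,12)
E
```

```text
clock: 6.13
eef_pos: [383.3, -266.5, 89.8]
tcp_rot: [-3.141, -0.0, 1.607]
contact_force: [-0.1, 0.2, -0.5]
opening: 0.35
clock: 6.47
eef_pos: [383.5, -266.7, 90.4]
tcp_rot: [-3.141, 0.0, 1.607]
contact_force: [0.5, 0.4, -1.3]
opening: 0.194
t 6.47 p [ 383.5 -266.7   90.4] rot [-3.141  0.     1.607] F [ 0.5  0.4 -1.3] M [-0.04  0.06 -0.  ] op 16.6 q [-0.61  0.27  2.06 -0.    0.81 -0.65]
```

View pics/s9c.png

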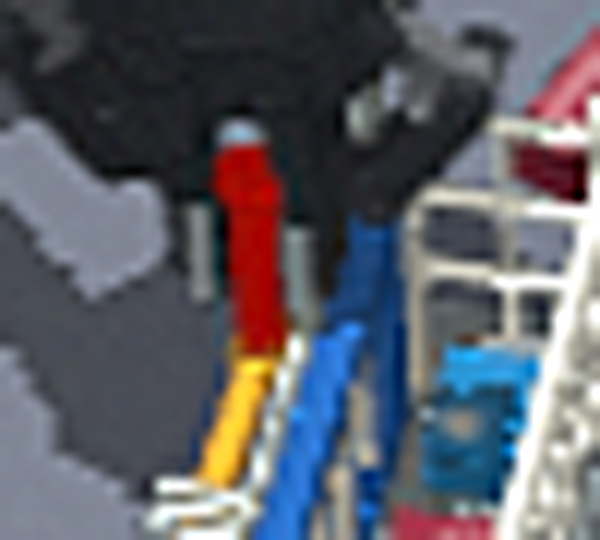

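View pics/w9c.png

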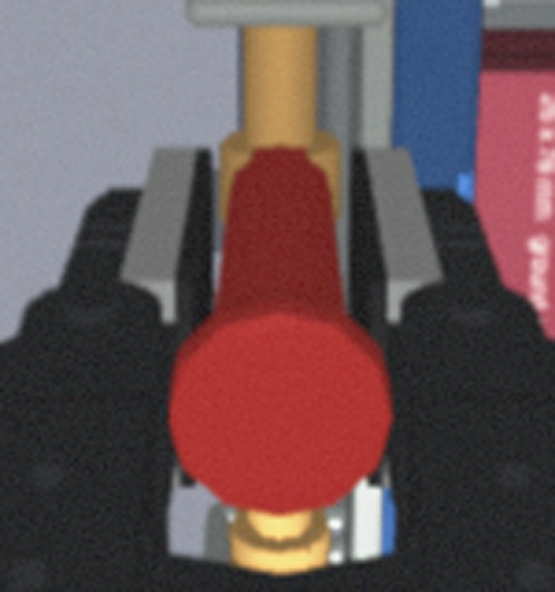

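The cap now overlaps the pads and the opening is below cap width. I'll finish closing.

```bash
python3 -m creep '[{"dp":[0,0,0],"angular":[0,0,0],"fingers":5},{"dp":[0,0,0],"angular":[0,0,0],"fingers":5},{"dp":[0,0,0],"angular":[0,0,0],"fingers":5}]' 40; python3 -m creep '[{"dp":[0,0,0],"angular":[0,0,0],"fingers":5},{"dp":[0,0,0],"angular":[0,0,0],"fingers":5}]'; python3 -c "
from h import *
show()"
```

```text
clock: 6.82
eef_pos: [383.5, -266.7, 90.4]
tcp_rot: [-3.142, -0.0, 1.607]
contact_force: [-0.4, -0.1, -1.3]
opening: 0.184
clock: 6.98
eef_pos: [383.5, -266.7, 90.4]
tcp_rot: [-3.141, -0.0, 1.607]
contact_force: [-0.6, -0.5, -1.2]
opening: 0.183
t 6.98 p [ 383.5 -266.7   90.4] rot [-3.141 -0.     1.607] F [-0.6 -0.5 -1.2] M [-0.06  0.09 -0.01] op 15.6 q [-0.61  0.27  2.06 -0.    0.81 -0.65]
```

Run:
```python
from h import *
cv2.imwrite('pics/w10.png',optics.grab_frame('wrist'));crop('pics/w10.png','pics/w10c.png',230,235,320,325,6.5)
im=optics.grab_frame('side');cv2.imwrite('pics/s10.png',im);crop('pics/s10.png','pics/s10c.png',215,235,265,280,12)
```

```text
(no output)
```

View pics/w10c.png

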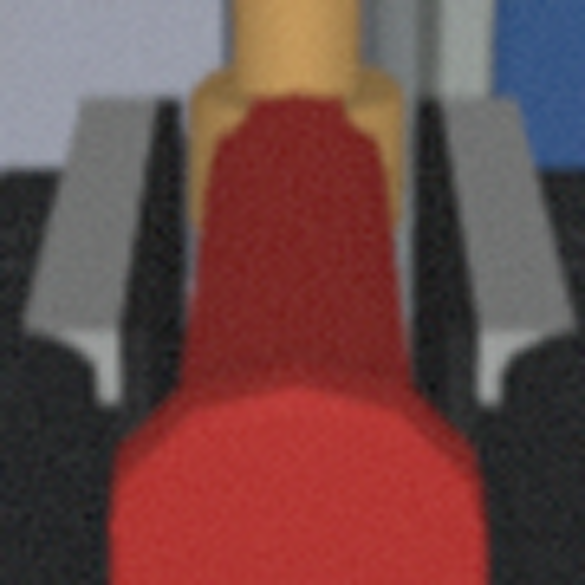

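View pics/s10c.png

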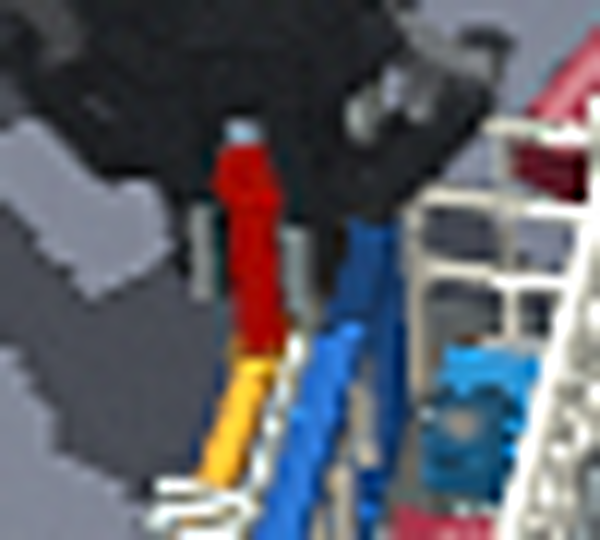

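```bash
python3 -m creep '[{"dp":[0,0,0],"angular":[0,0,0],"fingers":24},{"dp":[0,0,2],"angular":[0,0,0],"fingers":24},{"dp":[0,0,4],"angular":[0,0,0],"fingers":24},{"dp":[0,0,4],"angular":[0,0,0],"fingers":24}]';python3 -m creep '[{"dp":[0,0,0],"angular":[0,0,0],"fingers":5},{"dp":[0,0,0],"angular":[0,0,0],"fingers":5},{"dp":[0,0,0],"angular":[0,0,0],"fingers":5},{"dp":[0,0,0],"angular":[0,0,0],"fingers":5},{"dp":[0,0,0],"angular":[0,0,0],"fingers":5}]' 40
python3 - <<'E'
from h import *
show()
cv2.imwrite('pics/w11.png',optics.grab_frame('wrist'));crop('pics/w11.png','pics/w11c.png',230,235,320,325,6.5);show()
E
```

```text
clock: 7.42
eef_pos: [383.5, -266.6, 86.0]
tcp_rot: [-3.141, -0.0, 1.607]
contact_force: [-0.8, -0.3, 0.4]
opening: 0.279
clock: 7.83
eef_pos: [383.5, -266.7, 86.3]
tcp_rot: [-3.141, -0.0, 1.607]
contact_force: [-0.8, -0.3, -1.0]
opening: 0.181
t 7.83 p [ 383.5 -266.7   86.3] rot [-3.141 -0.     1.607] F [-0.8 -0.3 -1. ] M [-0.05  0.08 -0.05] op 15.5 q [-0.61  0.27  2.07 -0.    0.8  -0.65]
t 7.88 p [ 383.5 -266.7   86.4] rot [-3.141 -0.     1.607] F [-0.4 -0.3 -0.4] M [-0.04  0.05  0.02] op 15.9 q [-0.61  0.27  2.07 -0.    0.8  -0.65]
```

View pics/w11c.png

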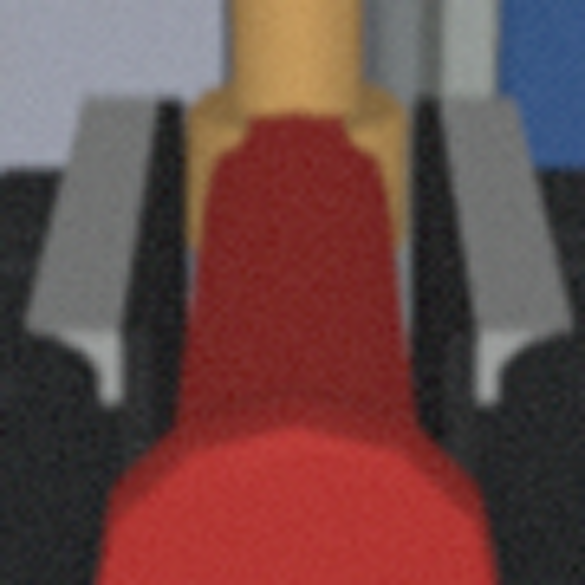

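Same reading (15.5 mm) 4 mm lower, so the pads are now on the parallel post. Next I'll lift: turn about tool y with the arc about the pivot, no draw yet.

```bash
python3 -m creep '[{"dp":[0.5,0,-2.6],"angular":[0,0.04,0],"fingers":5},{"dp":[0.9,0,-5.3],"angular":[0,0.08,0],"fingers":5},{"dp":[1.2,0,-7.9],"angular":[0,0.12,0],"fingers":5},{"dp":[1.3,0,-10.5],"angular":[0,0.16,0],"fingers":5},{"dp":[1.3,0,-10.5],"angular":[0,0.16,0],"fingers":5}]'
python3 - <<'E'
from h import *
show()
cv2.imwrite('pics/w12.png',optics.grab_frame('wrist'));
im=optics.grab_frame('side');cv2.imwrite('pics/s12.png',im);crop('pics/s12.png','pics/s12c.png',215,220,275,280,10)
E
```

```text
clock: 8.3
eef_pos: [383.8, -266.4, 97.1]
tcp_rot: [3.141, -0.161, 1.606]
contact_force: [-0.9, 0.6, -0.9]
opening: 0.183
t 8.3 p [ 383.8 -266.4   97.1] rot [ 3.141 -0.161  1.606] F [-0.9  0.6 -0.9] M [-0.04  0.08  0.04] op 15.6 q [-0.7   0.31  1.99  0.15  0.96 -0.83]
```

View pics/w12.png

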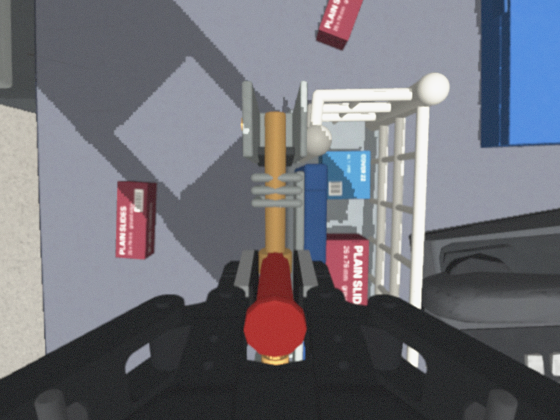

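View pics/s12c.png

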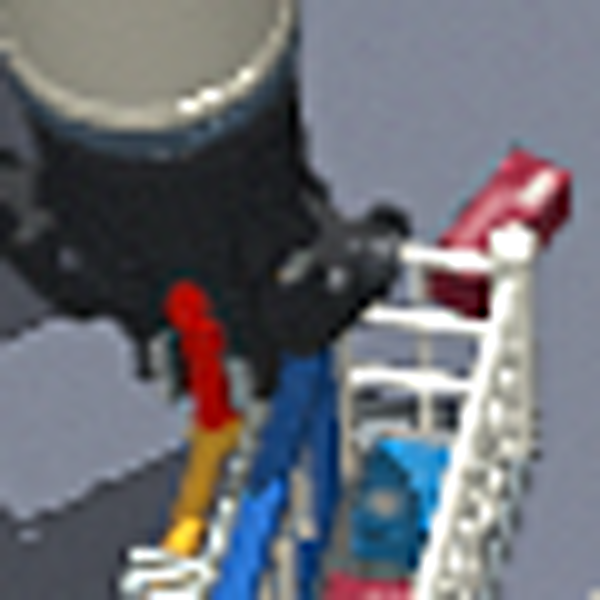

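The picture shows the bolt tilted, with the tip at (275,113) inside the keeper, and forces stay below 1.5 N. I'll check the lift from cap triangulation.

Run:
```python
from h import *
s=r.sense();c=cam('wrist',s);cs=cam('side')
p,e=tri([ray(c,(274.5,322)),ray(cs,(215+187/10-.5,220+302/10-.5))]);print(p,e)
# bolt tip top edge apparent: width of bolt at tip & near
h=cv2.cvtColor(cv2.imread('pics/w12.png'),cv2.COLOR_BGR2HSV);h1=cv2.cvtColor(cv2.imread('pics/w11.png'),cv2.COLOR_BGR2HSV)
for n,a in (('before',h1),('after',h)):
    m=cv2.inRange(a,(8,110,70),(28,255,255))
    print(n,[(y,int((m[y,255:300]>0).sum())) for y in range(100,250,10)])
# predicted px of bolt tip top for lifts
import pickle
for L in (0,.05,.1,.16):
    th=L-.07;u=131*np.cos(th);z=100+131*np.sin(th)+5
    print(L,proj(c,[385.5-.0355*u,-331.8+u,z]).round(1))
goto(s['eef_pos'],s['tcp_rot'][2])
```

```text
[ 381.10428366 -276.53392995  165.7918266 ] [np.float64(2.6085514833179704), np.float64(2.608551483317981)]
before [(100, 0), (110, 0), (120, 20), (130, 20), (140, 20), (150, 20), (160, 20), (170, 20), (180, 20), (190, 0), (200, 0), (210, 0), (220, 17), (230, 19), (240, 19)]
after [(100, 0), (110, 0), (120, 20), (130, 19), (140, 19), (150, 21), (160, 21), (170, 20), (180, 6), (190, 0), (200, 0), (210, 19), (220, 19), (230, 19), (240, 19)]
0 [274.8 122.9]
0.05 [274.8 120.2]
0.1 [274.7 118.1]
0.16 [274.7 116.2]
dp [0. 0. 0.] ang [-0.    -0.159  0.   ]
```

The cap is at (−276.5, 165.8), which matches a lift of about 0.16. Now I'll draw level along bay −y.

```bash
python3 -m creep '[{"dp":[-5,0,-0.8],"angular":[0,0,0],"fingers":5},{"dp":[-9.9,0,-1.6],"angular":[0,0,0],"fingers":5},{"dp":[-14.8,0,-2.4],"angular":[0,0,0],"fingers":5},{"dp":[-14.8,0,-2.4],"angular":[0,0,0],"fingers":5}]'; python3 -c "
from h import *
show()"
```

```text
clock: 8.73
eef_pos: [384.2, -281.3, 96.9]
tcp_rot: [3.142, -0.159, 1.607]
contact_force: [-0.4, -0.5, -2.8]
opening: 0.181
t 8.73 p [ 384.2 -281.3   96.9] rot [ 3.142 -0.159  1.607] F [-0.4 -0.5 -2.8] M [-0.16  0.07  0.02] op 15.5 q [-0.72  0.33  1.97  0.14  0.96 -0.85]
```

15 mm drawn, past the lip, with low force. I'll continue.

```bash
python3 -m creep '[{"dp":[-7,0,-1.1],"angular":[0,0,0],"fingers":5},{"dp":[-14,0,-2.2],"angular":[0,0,0],"fingers":5},{"dp":[-21,0,-3.4],"angular":[0,0,0],"fingers":5},{"dp":[-26,0,-4.2],"angular":[0,0,0],"fingers":5},{"dp":[-26,0,-4.2],"angular":[0,0,0],"fingers":5}]'
python3 - <<'E'
from h import *
show()
cv2.imwrite('pics/w13.png',optics.grab_frame('wrist'));
im=optics.grab_frame('side');cv2.imwrite('pics/s13.png',im);crop('pics/s13.png','pics/s13c.png',205,220,275,290,8)
E
```

```text
clock: 9.15
eef_pos: [385.2, -307.9, 96.9]
tcp_rot: [3.141, -0.16, 1.606]
contact_force: [-1.5, -0.3, -1.1]
opening: 0.181
t 9.15 p [ 385.2 -307.9   96.9] rot [ 3.141 -0.16   1.606] F [-1.5 -0.3 -1.1] M [-0.17  0.12 -0.01] op 15.4 q [-0.76  0.35  1.93  0.13  0.98 -0.88]
```

View pics/w13.png

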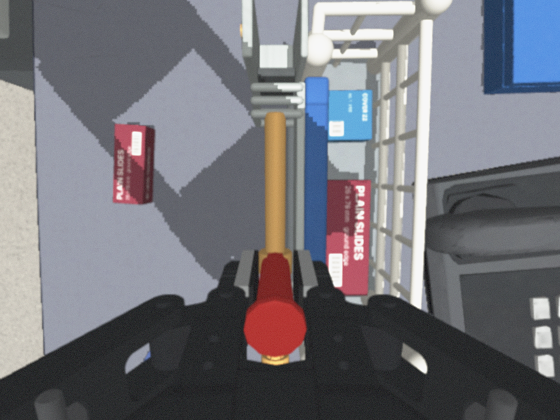

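View pics/s13c.png

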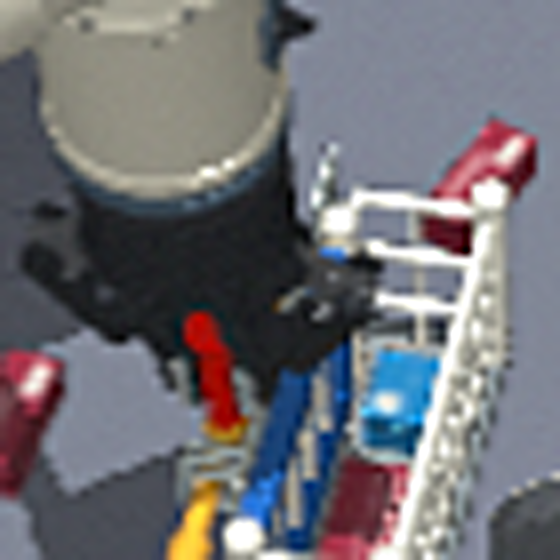

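41.5 mm drawn, with the bolt tip now at the front guide (275,113) and out of the keeper. I'll draw on to the stop.

```bash
python3 -m creep '[{"dp":[-2,0,-0.3],"angular":[0,0,0],"fingers":5},{"dp":[-4,0,-0.6],"angular":[0,0,0],"fingers":5},{"dp":[-5,0,-0.8],"angular":[0,0,0],"fingers":5},{"dp":[-5,0,-0.8],"angular":[0,0,0],"fingers":5}]'; python3 -c "
from h import *
show()"
```

```text
clock: 9.58
eef_pos: [384.7, -309.6, 97.5]
tcp_rot: [-3.14, -0.164, 1.607]
contact_force: [-2.8, 10.6, 11.0]
opening: 0.18
t 9.58 p [ 384.7 -309.6   97.5] rot [-3.14  -0.164  1.607] F [-2.8 10.6 11. ] M [1.41 0.34 0.15] op 15.4 q [-0.77  0.35  1.92  0.14  0.99 -0.88]
```

It stopped short: 43.2 mm of TCP travel with about 11 N. That could be the end stop or a finger on the rear guide, so I'll look.

Run:
```python
from h import *
s=r.sense();c=cam('wrist',s)
a=optics.grab_frame('wrist');cv2.imwrite('pics/w14.png',a);crop('pics/w14.png','pics/w14c.png',215,230,335,370,4.2)
im=optics.grab_frame('side');cv2.imwrite('pics/s14.png',im);crop('pics/s14.png','pics/s14c.png',212,245,257,290,13)
h=cv2.cvtColor(a,cv2.COLOR_BGR2HSV);m=cv2.inRange(h,(8,110,70),(28,255,255))
rows=[y for y in range(60,200) if (m[y,258:295]>0).sum()>10];print(rows[0])
for L in (.1,.16,.22):
    z=100+131*np.sin(L-.07)+5
    print('tip y',L,plane(c,(275,rows[0]),z))
```

```text
110
tip y 0.1 [ 382.10891869 -240.77339808  108.92941053]
tip y 0.16 [ 382.19491672 -242.28322741  116.77408994]
tip y 0.22 [ 382.28045021 -243.7849012   124.57639535]
```

View pics/w14c.png

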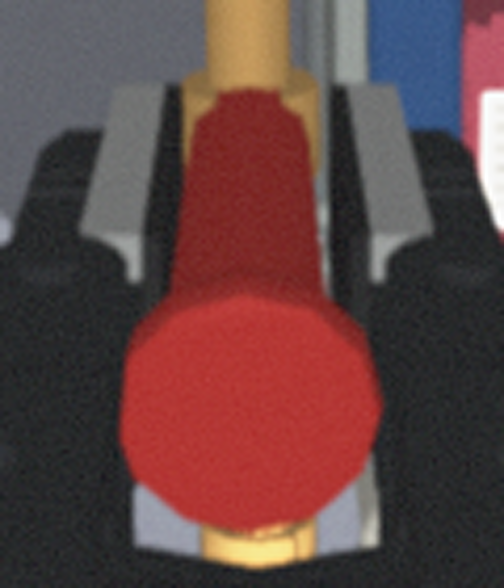

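View pics/s14c.png

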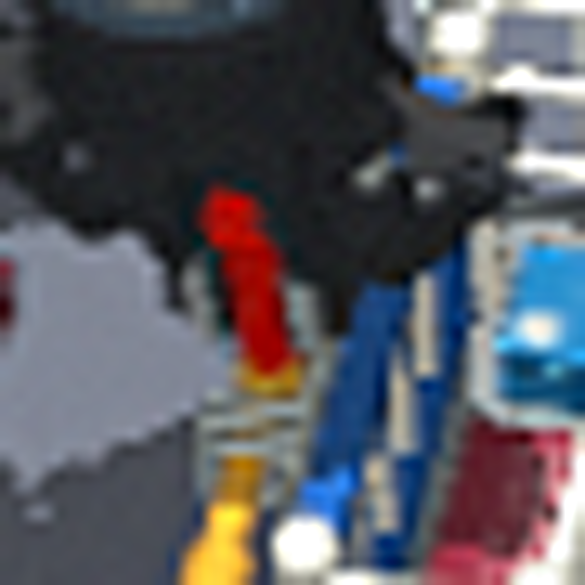

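Run:
```python
from h import *
s=r.sense();R0=s
def tiprow(f):
    h=cv2.cvtColor(cv2.imread(f),cv2.COLOR_BGR2HSV);m=cv2.inRange(h,(8,110,70),(28,255,255))
    for y in range(60,200):
        if (m[y,258:295]>0).sum()>10: return y
for f,p,rot in (('pics/w12.png',[383.8,-266.4,97.1],[3.141,-.161,1.606]),('pics/w13.png',[385.2,-307.9,96.9],[3.141,-.16,1.606]),('pics/w14.png',[384.7,-309.6,97.5],[-3.14,-.164,1.607])):
    c=cam('wrist',{'eef_pos':np.array(p),'tcp_rot':np.array(rot)});y=tiprow(f)
    print(f,y,plane(c,(275,y),116.8).round(1))
show()
```

```text
pics/w12.png 112 [ 381.3 -200.   116.8]
pics/w13.png 113 [ 382.7 -242.   116.8]
pics/w14.png 110 [ 382.1 -242.2  116.8]
t 9.68 p [ 384.8 -309.6   97.5] rot [-3.141 -0.164  1.607] F [-2.2  9.5 10.3] M [1.44 0.25 0.15] op 15.6 q [-0.77  0.35  1.92  0.14  0.99 -0.88]
```

```bash
python3 -m creep '[{"dp":[3,0,0],"angular":[0,0,0],"fingers":5},{"dp":[4,0,-1.5],"angular":[0,0.02,0],"fingers":5},{"dp":[4,0,-1.5],"angular":[0,0.02,0],"fingers":5}]'; python3 -c "
from h import *
show()"; python3 -m creep '[{"dp":[-1,0,0],"angular":[0,0,0],"fingers":5},{"dp":[-2,0,-0.4],"angular":[0,0,0],"fingers":5},{"dp":[-2,0,-0.4],"angular":[0,0,0],"fingers":5}]'; python3 -c "
from h import *
show()"
```

```text
clock: 9.93
eef_pos: [385.2, -308.2, 99.2]
tcp_rot: [3.141, -0.181, 1.607]
contact_force: [-1.7, 0.4, -0.6]
opening: 0.18
t 9.93 p [ 385.2 -308.2   99.2] rot [ 3.141 -0.181  1.607] F [-1.7  0.4 -0.6] M [-0.03  0.16  0.04] op 15.4 q [-0.77  0.36  1.91  0.15  1.01 -0.9 ]
clock: 10.18
eef_pos: [385.1, -309.6, 99.3]
tcp_rot: [-3.141, -0.182, 1.606]
contact_force: [-1.4, 4.9, 5.0]
opening: 0.184
t 10.18 p [ 385.1 -309.6   99.3] rot [-3.141 -0.182  1.606] F [-1.4  4.9  5. ] M [0.72 0.16 0.04] op 15.7 q [-0.77  0.36  1.91  0.15  1.01 -0.9 ]
```

Run:
```python
from h import *
c=cam('wrist',{'eef_pos':np.array([384.7,-309.6,97.5]),'tcp_rot':np.array([-3.14,-.164,1.607])});cs=cam('side')
print(tri([ray(c,(274.3,327.7)),ray(cs,(229.5,261.2))]), plane(c,(274.3,327.7),166))
c=cam('wrist',{'eef_pos':np.array([383.8,-266.4,97.1]),'tcp_rot':np.array([3.141,-.161,1.606])})
print(plane(c,(274.5,324),166))
```

```text
(array([ 382.9738132 , -322.22567854,  167.28076922]), [np.float64(2.1353990072606464), np.float64(2.135399007260576)]) [ 385.04600609 -322.19746807  166.        ]
[ 383.99122127 -277.34908321  166.        ]
```

The cap is at y = −322.2, against −321.4 expected for a 46 mm draw, and the reaction force points along the pivot-to-grip line. So this is the bolt's end stop and the bolt is fully drawn. Now I'll work out the swing about the hinge (~(406.2, −355.5)).

```bash
cat >> h.py <<'E'
H=np.array([406.2,-355.5,0])
def swing(phis,extra=0.0):
    s=r.sense();R=eul(s['tcp_rot']);p=s['eef_pos']
    for f in phis:
        Z=Ro.from_rotvec([0,0,f]).as_matrix();q=H+Z@(p-H)
        q[2]=p[2]
        print(f,'dp',(R.T@(q-p)).round(1),'ang',Ro.from_matrix(R.T@Z@R).as_rotvec().round(3))
E
python3 -c "
from h import *
show();swing([.06,.12,.18,.24,.3])"
```

```text
t 10.18 p [ 385.1 -309.6   99.3] rot [-3.141 -0.182  1.606] F [-1.4  4.9  5. ] M [0.72 0.16 0.04] op 15.7 q [-0.77  0.36  1.91  0.15  1.01 -0.9 ]
0.06 dp [-1.2 -2.8 -0.2] ang [ 0.011 -0.    -0.059]
0.12 dp [-2.6 -5.4 -0.5] ang [ 0.022 -0.    -0.118]
0.18 dp [-4.2 -8.  -0.8] ang [ 0.032 -0.    -0.177]
0.24 dp [ -5.9 -10.5  -1.1] ang [ 0.043 -0.    -0.236]
0.3 dp [ -7.7 -12.9  -1.4] ang [ 0.054 -0.    -0.295]
```

```bash
python3 -m creep '[{"dp":[-1.2,-2.8,-0.2],"angular":[0.011,0,-0.059],"fingers":5},{"dp":[-2.6,-5.4,-0.5],"angular":[0.022,0,-0.118],"fingers":5},{"dp":[-4.2,-8,-0.8],"angular":[0.032,0,-0.177],"fingers":5},{"dp":[-4.2,-8,-0.8],"angular":[0.032,0,-0.177],"fingers":5}]'
python3 - <<'E'
from h import *
show();swing([.06,.12,.18,.24,.3,.35])
cv2.imwrite('pics/w15.png',optics.grab_frame('wrist'))
E
```

```text
clock: 10.52
eef_pos: [376.9, -314.3, 99.2]
tcp_rot: [-3.141, -0.181, 1.79]
contact_force: [-1.8, 5.2, 4.2]
opening: 0.181
t 10.52 p [ 376.9 -314.3   99.2] rot [-3.141 -0.181  1.79 ] F [-1.8  5.2  4.2] M [0.72 0.26 0.02] op 15.4 q [-0.77  0.37  1.9   0.12  1.03 -1.06]
0.06 dp [-1.2 -2.8 -0.2] ang [ 0.011 -0.    -0.059]
0.12 dp [-2.6 -5.4 -0.5] ang [ 0.022 -0.    -0.118]
0.18 dp [-4.2 -8.  -0.8] ang [ 0.032 -0.    -0.177]
0.24 dp [ -5.9 -10.5  -1.1] ang [ 0.043 -0.    -0.236]
0.3 dp [ -7.8 -12.9  -1.4] ang [ 0.054 -0.    -0.295]
0.35 dp [ -9.4 -14.8  -1.7] ang [ 0.063 -0.    -0.344]
```

View pics/w15.png

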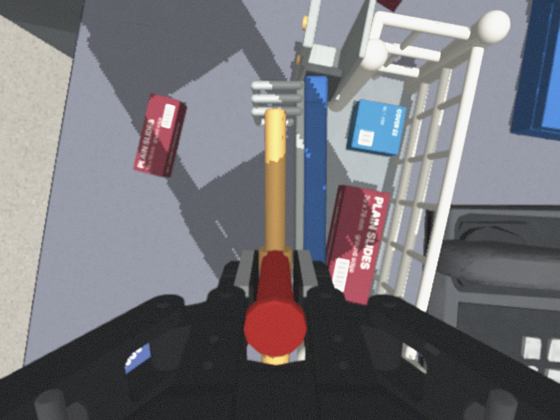

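The gate follows: it is parallel to the bolt in the tool view, and the bay is turned ~10°. I'll continue to 30°.

```bash
python3 -m creep '[{"dp":[-1.2,-2.8,-0.2],"angular":[0.011,0,-0.059],"fingers":5},{"dp":[-2.6,-5.4,-0.5],"angular":[0.022,0,-0.118],"fingers":5},{"dp":[-4.2,-8,-0.8],"angular":[0.032,0,-0.177],"fingers":5},{"dp":[-4.2,-8,-0.8],"angular":[0.032,0,-0.177],"fingers":5}]'; python3 -c "
from h import *
show();swing([.06,.12,.18])"
```

```text
clock: 10.9
eef_pos: [369.9, -320.1, 99.3]
tcp_rot: [3.142, -0.182, 1.969]
contact_force: [-3.9, 5.3, 5.3]
opening: 0.182
t 10.9 p [ 369.9 -320.1   99.3] rot [ 3.142 -0.182  1.969] F [-3.9  5.3  5.3] M [0.6  0.43 0.02] op 15.6 q [-0.77  0.37  1.89  0.08  1.05 -1.22]
0.06 dp [-1.2 -2.8 -0.2] ang [ 0.011  0.    -0.059]
0.12 dp [-2.7 -5.4 -0.5] ang [ 0.022  0.    -0.118]
0.18 dp [-4.2 -8.  -0.8] ang [ 0.033  0.    -0.177]
```

```bash
python3 -m creep '[{"dp":[-1.2,-2.8,-0.2],"angular":[0.011,0,-0.059],"fingers":5},{"dp":[-2.6,-5.3,-0.5],"angular":[0.022,0,-0.115],"fingers":5},{"dp":[-3.7,-7.2,-0.7],"angular":[0.029,0,-0.16],"fingers":5},{"dp":[-3.7,-7.2,-0.7],"angular":[0.029,0,-0.16],"fingers":5},{"dp":[-3.7,-7.2,-0.7],"angular":[0.029,0,-0.16],"fingers":5}]'
python3 - <<'E'
from h import *
show();s=r.sense();c=cam('wrist',s)
a=optics.grab_frame('wrist');cv2.imwrite('pics/w16.png',a)
b=optics.grab_frame('side');cv2.imwrite('pics/s16.png',b);crop('pics/s16.png','pics/s16c.png',190,220,290,320,6)
h=cv2.cvtColor(a,cv2.COLOR_BGR2HSV);m=cv2.inRange(h,(8,110,70),(28,255,255))
P=[]
for y in range(120,235):
    k=np.nonzero(m[y,255:300])[0]
    if 14<len(k)<26: P.append(plane(c,(k.mean()+255,y),110))
P=np.array(P);d=P[0]-P[-1];print('bolt dir deg from bay y',np.degrees(np.arctan2(-d[0],d[1]))-2.03)
m=cv2.inRange(h,(105,150,50),(125,255,255));P=[]
for y in range(90,240):
    k=np.nonzero(m[y,298:335])[0]
    if 10<len(k): P.append(plane(c,(k.mean()+298,y),105))
P=np.array(P);f=np.polyfit(P[:,1],P[:,0],1);print('gate deg',np.degrees(np.arctan(-f[0]))-2.03)
show()
E
```

```text
clock: 11.32
eef_pos: [364.6, -326.2, 99.3]
tcp_rot: [3.141, -0.182, 2.128]
contact_force: [-4.3, 5.4, 5.1]
opening: 0.182
t 11.32 p [ 364.6 -326.2   99.3] rot [ 3.141 -0.182  2.128] F [-4.3  5.4  5.1] M [ 0.6   0.49 -0.11] op 15.5 q [-0.77  0.38  1.88  0.05  1.06 -1.35]
bolt dir deg from bay y 28.867474348424114
gate deg 28.8774714632887
t 11.42 p [ 364.7 -326.2   99.3] rot [ 3.141 -0.182  2.128] F [-4.1  4.1  4.3] M [ 0.51  0.53 -0.08] op 15.2 q [-0.77  0.38  1.88  0.05  1.06 -1.35]
```

View pics/w16.png

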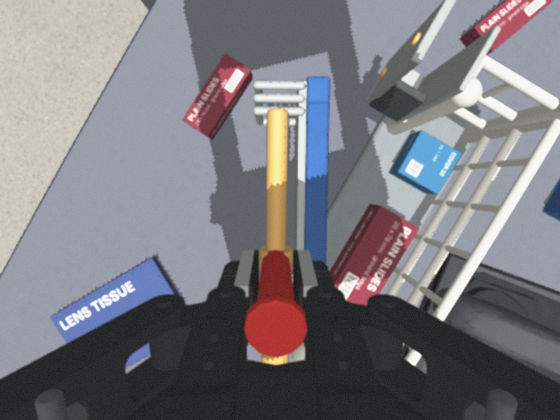

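View pics/s16c.png

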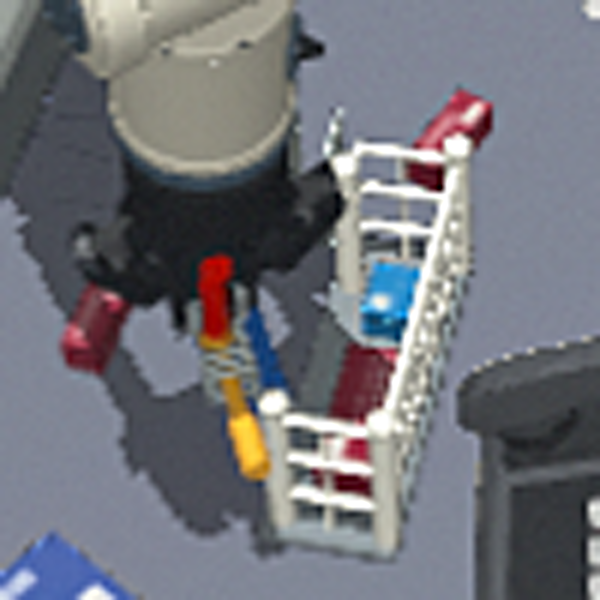

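The gate is about 29–30° open (28.9° by image, 29.9° by tool yaw), and the bolt is still pressed against its back stop at ~5 N. The boxes stand as before. I'll hold briefly, check stillness, then sign off.

```bash
python3 -m creep '[{"dp":[0,-0.5,0],"angular":[0,0,-0.01],"fingers":5},{"dp":[0,-0.5,0],"angular":[0,0,-0.01],"fingers":5},{"dp":[0,-0.5,0],"angular":[0,0,-0.01],"fingers":5},{"dp":[0,-0.5,0],"angular":[0,0,-0.01],"fingers":5},{"dp":[0,-0.5,0],"angular":[0,0,-0.01],"fingers":5}]'
python3 - <<'E'
from h import *
show();print(np.abs(r.sense()['qvel']).max())
print(r.sign_off())
E
```

```text
clock: 11.83
eef_pos: [364.4, -326.6, 99.3]
tcp_rot: [3.139, -0.181, 2.138]
contact_force: [-3.2, 5.4, 3.6]
opening: 0.178
t 11.83 p [ 364.4 -326.6   99.3] rot [ 3.139 -0.181  2.138] F [-3.2  5.4  3.6] M [ 0.56  0.42 -0.07] op 15.2 q [-0.77  0.38  1.88  0.05  1.06 -1.36]
0.00210187860222218
the job is handed in; nothing more can be done
None
```

The bolt is drawn and the gate is held open at about 30° by the knob. I handed the job in at 11.8 s of the 40 s, still gripping.

- **Grip:** The first three closings caught the 21 mm cap instead of the post, with at most 6 N on the wrist. The pads sat well above the nominal TCP (about 20–30 mm in the pictures), so I went lower until they held the bare post.
- **Lift and draw:** I raised the tip about 0.16 rad (cap triangulation agreed) and drew the bolt level to its back stop. The gate stayed shut and forces stayed under 3 N until the stop, where they reached about 11 N. I eased back, then pulled lightly again before swinging the gate.
- **Last checks:**
  - Gate angle: 28.9° in the last wrist picture, 29.9° by tool yaw. I nudged it 0.01 rad further afterwards and did not take another picture.
  - Bolt: about 5 N along it, which means it is still against the stop. The drawn length disagrees slightly: the cap position gave about 46 mm, the bolt-tip pixels about 43 mm.
  - Stillness and boxes: the arm was still (under 0.003 rad/s). The carton and blue box looked unmoved in the last pictures, by eye only.

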